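# Seat a round bar blank in the bench V-stop

### The job

Of the three aluminium blanks standing on the bench, slide the thick round bar along the bench into the V of the steel V-stop and press it gently home, so that it settles in the middle of the V against the faces, then let go. Keep it standing on the bench, not lifted, and do not disturb the thinner round bar or the square bar.

Things in the scene. Friction and masses are not known exactly. Their poses are not given: they have to be found in the camera images.
- bar: The thick round bar: solid aluminium cylinder standing loose on the bench, 50 mm diameter, 60 mm high, about 0.3 kg. Origin at its centre, 30 mm above the bench; z is its axis (up). The three blanks stand in mixed order on the robot's right of the V-stop, at least 20 mm apart, with a clear straight way from each to the V.
- vblock: Dark steel V-stop bolted to the bench: two arms, 24 mm thick, 40 mm high, make a 90 degree V, open on top, towards the blanks and below (the bar stands on the bench). Origin on the bench, on the axis of the 50 mm bar when it touches both faces. +x points into the V: its bottom is 35 mm beyond the origin; the face tips are 5 mm before it, 40 mm to each side. Faces smooth, oiled. z up.
- thin_bar: Bystander: thinner aluminium round bar standing upright, 28 mm diameter, 60 mm high. Origin at its centre, z up.
- square_bar: Bystander: square aluminium bar standing upright, 40 by 40 mm, 60 mm high. Origin at its centre, z up.
Mind the look-alikes: they are no part of the job. Leave any brown look-alike of the bar alone. There is more than one size of the vblock; the job needs the larger.

How it is judged:
On the way:
1. the thick round bar is pressed against the faces of the V, near its seated place (horizontal distance between bar and vblock below 0.01 m and contact force between bar and vblock above 0.5 N), for 0.1 s.
At the end, for the whole second after the job is handed in: The thick round bar, pressed home in the V, stands upright (within 10 degrees) on the bench, at rest, with its axis within 10 mm of where it is when it touches both faces (horizontal distance between bar and vblock below 0.01 m and angle between bar's own z axis and vertical below 0.17 rad and height (world z) of bar below 0.04 m and linear speed of bar below 0.01 m/s).
It fails at once if the thick round bar is lifted more than 20 mm (height (world z) of bar above 0.05 m).
It fails at once if the V-stop is pushed harder than 40 N with the bar (contact force between bar and vblock above 40 N).
It fails at once if the thin bar or the square bar is moved more than 20 mm (distance of any of thin_bar, square_bar from where it was at the start of the episode above 0.02 m).
It also fails if it takes over 42 s, if anything falls off the work surface, if the arm or the gripper's body presses on something with over 40 N, if the wrist force passes 120 N, or if a joint passes its speed limit or range.

### The arm

A 6-joint arm with a two-finger parallel gripper is mounted at the origin on the work surface. World frame = base frame: x ahead of the robot, y to its left, z up, the work surface at z = 0. Lengths are in m, angles in rad, forces in N, time in s.
With the tool pointing down it reaches from about 0.375 to 0.9 m from the base axis. Payload 3.1 kg.
Tool frame: the origin (TCP) lies where the fingers leave the gripper's body, on its centre line; the fingertips stand 73 mm ahead of it and the grasp point (between the pads) lies 54 mm ahead of it; z points along the fingers, y is the line along which they close (so a half turn about z gives the same grasp; the last joint's range is limited). The gripper opens to 85 mm and grips with 20 to 120 N. Pads are 22 mm wide; open, the fingers measure 114 mm over their backs; the gripper's body (76 mm by 85 mm) begins 54 mm behind the grasp point. The pads swing forward as they close: fully open they stand 13 mm farther back than shut.
Start: joints at [1.01, 0.527, 1.433, -0, 1.181, -0.178], TCP at [0.233, 0.58, 0.304] pointing down, gripper open.
Joint ranges: [-3.08, 3.08], [-0.75, 2.2], [0.22, 2.44], [-1.43, 4.57], [0, 2.65], [-2.85, 2.85]. Speed limits (rad/s): [2.79, 2.79, 3.14, 3.14, 3.14, 3.14].

### API

Orientations are given as a unit quaternion [x, y, z, w].
In Python, from station import manip gives the robot as it stands.
- The arm moves only by the shell command python3 -m crank 'ROWS' [FORCE]. ROWS is JSON, a list of rows, each an object with "dp": the shift along the tool's x, y, z normalised to -1 to 1, where 1 is 50 cm, a list of three; "delta_rot": the turn, a rotation vector about the tool's x, y, z normalised to -1 to 1, where 1 is 2 pi rad, a list of three; "fingers": the opening, from -1 (shut) to 1 (fully open). A call has 1 to 12 rows; each row shifts and turns the commanded pose from where the row before left it, along the tool's axes as they then stand; what a row does not reach is not made up. A row lasts 1/12 s, in which the tool goes at most 41.7 mm and 7.16 degrees, less where a joint would pass 70% of its speed; a pose out of reach is approached as far as the arm can. A call with a number of a shift or a turn outside -1 to 1 is refused whole. A call with a gripper value outside its range is refused whole. The fingers move at their own pace and stop on an object; FORCE is the grip in N (left out, the last holds). Time passes only in rows, so rows that do not move let the fingers close. It gives the time, the measured TCP pose, the force, the opening and the grip force at its end, in the units of the state.
- manip.sense(): the state, without advancing time (a new reading comes with each control period).
- manip.snapshot(name): name is "scene" or "top"; returns (picture, depth): 420x560x3 uint8, red, green, blue; 420x560 float32, m along the optical axis (not along the pixel's ray), 0 where there is no reading.
- manip.camera_model(name): a dict with "fx", "fy", "cx", "cy" (pixels), "k1" (the pictures are not rectified: a ray, as slopes to the right and down, at radius r is drawn at 1 + k1 r^2 times it, then the intrinsics apply), "origin" and "attitude" of the camera in the world. Camera axes: x right, y up, looking along -z (the intrinsics and any distortion apply to the point x, -y, -z); pixel columns grow to the right and rows downward; lengths in m; the calibration is good to about 2 mm. A picture is of the moment at which its call begins. camera_model takes no time and is no camera call.
- manip.sign_off(): hands the job in; it is judged then, once.
The state is a dict: "t": time; "q": joint angles; "qd": joint speeds; "tau": joint torques, N m; "tcp_pos": TCP position; "tool_rot": TCP orientation; "force": force on the tool from outside, world axes, zero at the start; "ft_torque": the same for the moment, N m; "finger_gap": opening from 0.0 (shut) to 1.0 (fully open); "gripper_force": force on a finger pad.
Only numpy, scipy, OpenCV 4.12 (cv2) and the standard library are available. Lean on these libraries where they do the work, as an engineer would, in place of code of your own. Each camera call takes 0.05 s, during which the arm holds its last target. There are 200 camera calls.

## Working session

There is one attempt and no reset: what is moved stays moved. The work goes in short steps, Python scripts to look and compute and a shell command to move; the robot and the scene stay as the last step left them, time stands still between calls to the robot, and variables do not carry over. Pictures are saved under pics/ and viewed, at most 13 in all, crops included, and the job is handed in when it is done.

```bash
mkdir -p pics
python3 - <<'E'
from station import manip
import cv2,numpy as np
for n in("top","scene"):
    p,d=manip.snapshot(n); cv2.imwrite(f"pics/{n}0.png",p[:,:,::-1]); np.save(f"{n}.npy",d); np.save(f"{n}p.npy",p)
    print(manip.camera_model(n))
print(manip.sense())
E
```

```text
{'fx': 448.1930533891069, 'fy': 448.1930533891069, 'cx': 281.4589021614372, 'cy': 206.6890383889157, 'k1': -0.033974586922514496, 'origin': array([0.47438013, 0.04970905, 0.96547034]), 'attitude': array([-0.04601698,  0.02467004,  0.71009331, -0.70216901])}
{'fx': 419.4593585025251, 'fy': 419.4593585025251, 'cx': 276.9183204667442, 'cy': 204.25870761209052, 'k1': -0.08576375792560428, 'origin': array([1.13799275, 0.19618086, 0.47459449]), 'attitude': array([0.2869179 , 0.35924253, 0.68384765, 0.56654683])}
{'t': 0.1, 'q': array([ 1.01051133e+00,  5.28388158e-01,  1.43373820e+00,  9.75517444e-06,
        1.18143763e+00, -1.78503628e-01]), 'qd': array([ 9.87698712e-05, -2.61607663e-03, -2.71389548e-03,  8.98571395e-04,
       -2.42759649e-03,  2.73730322e-03]), 'tau': array([ 6.21543631e-05, -4.43307102e+01, -1.78586340e+01, -1.85208505e-04,
        3.92693561e-03, -2.51048164e-05]), 'tcp_pos': array([0.23256521, 0.5795876 , 0.3030336 ]), 'tool_rot': array([ 1.89735207e-01,  9.81834803e-01, -9.17552832e-04, -3.60082695e-04]), 'force': array([-0.44629555,  0.51496396, -0.54436416]), 'ft_torque': array([-0.031079  , -0.00197048, -0.0184749 ]), 'gripper_force': 0.0, 'finger_gap': 1.0024667664314701}
```

View pics/top0.png

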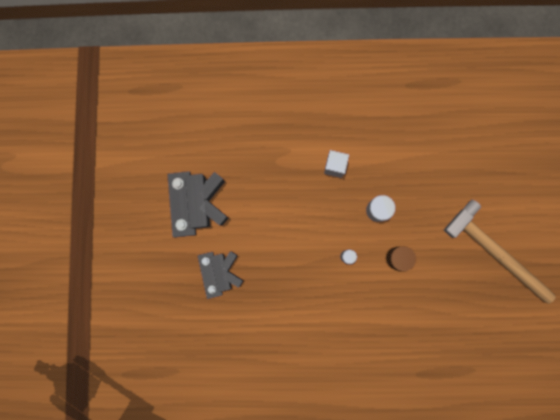

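View pics/scene0.png

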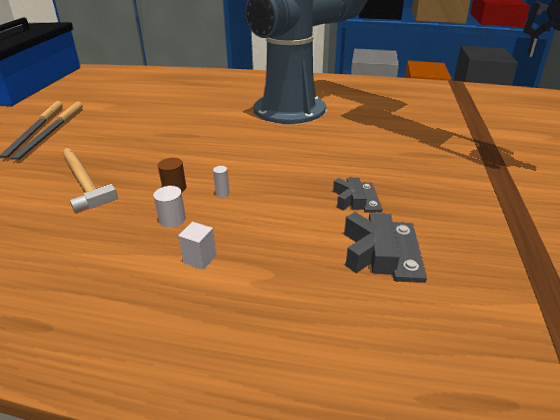

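The top view shows the bar at about (382,208), the square bar at (338,162), the thin bar at (349,257) and the brown look-alike at (402,259). The large V is at about (205,200), opening to the right.

```bash
cat > h.py <<'E'
import numpy as np,cv2
from scipy.spatial.transform import Rotation as R
from station import manip
def cast(uv,z,n="top"):
    c=manip.camera_model(n);K=np.array([[c['fx'],0,c['cx']],[0,c['fy'],c['cy']],[0,0,1]])
    s=cv2.undistortPoints(np.float64(uv).reshape(-1,1,2),K,np.array([c['k1'],0,0,0]))[:,0]
    r=R.from_quat(c['attitude']).apply(np.c_[s[:,0],-s[:,1],-np.ones(len(s))])
    return c['origin']+r*((z-c['origin'][2])/r[:,2])[:,None]
E
python3 - <<'E'
from h import *
p=np.load('topp.npy');d=np.load('top.npy')
hsv=cv2.cvtColor(p,cv2.COLOR_RGB2HSV)
m=((hsv[...,1]<60)&(hsv[...,2]>150)).astype('uint8');m[:60]=0
for c in cv2.findContours(m,0,2)[0]:
    if cv2.contourArea(c)>60:
        q=cast(c[:,0],.06);(o,r)=cv2.minEnclosingCircle(q[:,:2].astype('float32'))
        print(cv2.boundingRect(c),np.round(o,4),round(r,4))
# heights: world z per pixel
v,u=np.mgrid[160:245,160:240]
c=manip.camera_model('top');a=cast(np.c_[u.ravel(),v.ravel()],0.)
o=c['origin'];f=R.from_quat(c['attitude']).apply([0,0,-1]);ray=a-o
P=o+ray*(d[v,u].ravel()/(ray@f))[:,None]
Z=P[:,2].reshape(v.shape);print('bench',np.median(Z), 'max',np.percentile(Z,[90,95,99]))
s=p[160:245,160:240]; 
im=np.hstack([cv2.resize(s[:,:,::-1],None,fx=5,fy=5,interpolation=2)*1,cv2.resize(cv2.cvtColor(np.clip(Z*5000,0,255).astype('uint8'),8),None,fx=5,fy=5,interpolation=0)])
cv2.imwrite('pics/v.png',im)
E
```

```text
(343, 250, 14, 14) [ 0.4639 -0.0587] 0.0139
(176, 219, 11, 11) [0.5318 0.2826] 0.011
(448, 202, 32, 34) [ 0.5389 -0.2898] 0.0409
(370, 195, 25, 25) [ 0.5619 -0.1271] 0.0252
(173, 178, 10, 11) [0.6174 0.291 ] 0.0109
(325, 151, 24, 22) [ 0.6574 -0.0373] 0.0268
bench 0.0020862109172096743 max [0.04023182 0.04126603 0.04303568]
```

View pics/v.png

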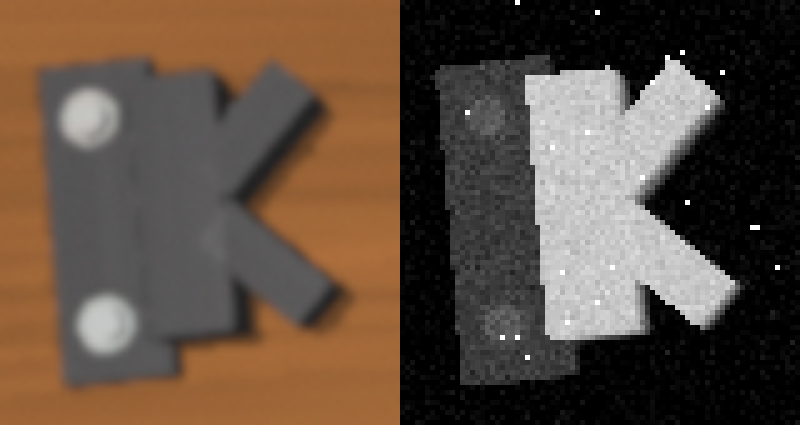

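The crop shows the V in height: bottom at crop (638,203), face tips at (722,100) and (740,288), all in the 40 mm plane.

Run:
```python
from h import *
px=np.array([[238,203],[322,100],[340,288]])/5+160-.5
P=cast(px,.04)[:,:2];print(P.round(4))
A,T1,T2=P
print(np.linalg.norm(T1-A),np.linalg.norm(T2-A),np.linalg.norm(T1-T2))
tt=T1-T2;tt/=np.linalg.norm(tt);print('yaw from tips perp',np.degrees(np.arctan2(tt[0],-tt[1])), np.degrees(np.arctan2(*(A-(T1+T2)/2)[::-1])))
x=A-(T1+T2)/2;x/=np.linalg.norm(x)
V=A-.035*x;print('V',V,'from tips',(T1+T2)/2+.005*x)
B=np.array([.5619,-.1271]);w=V-B;print('B->V',w,np.linalg.norm(w),np.degrees(np.arctan2(w[1],w[0])))
s=manip.sense();r=R.from_quat(s['tool_rot']);print(r.as_matrix().round(3))
```

```text
[[0.5833 0.2327]
 [0.6263 0.1975]
 [0.5471 0.1897]]
0.055603219810316934 0.05617891918229413 0.07960136027804851
yaw from tips perp 95.6191943523647 95.02897181271915
V [0.58633954 0.19786115] from tips [0.58627294 0.19861793]
B->V [0.02443954 0.32496115] 0.3258788701081898 85.69902086064245
[[-0.928  0.373 -0.001]
 [ 0.373  0.928 -0.002]
 [ 0.    -0.002 -1.   ]]
```

```bash
python3 -m crank '[{"dp":[0,0,0],"delta_rot":[0,0,0.0194],"fingers":1},{"dp":[0,0,0],"delta_rot":[0,0,0.0194],"fingers":1},{"dp":[0,0,0],"delta_rot":[0,0,0.0194],"fingers":1},{"dp":[0,0,0],"delta_rot":[0,0,0.0194],"fingers":1},{"dp":[0,0,0],"delta_rot":[0,0,0.0194],"fingers":1},{"dp":[0,0,0],"delta_rot":[0,0,0.0194],"fingers":1},{"dp":[0,0,0],"delta_rot":[0,0,0.0194],"fingers":1},{"dp":[0,0,0],"delta_rot":[0,0,0.0194],"fingers":1},{"dp":[0,0,0],"delta_rot":[0,0,0.0194],"fingers":1}]' 20
python3 -m crank '[{"dp":[-0.0667,0.0239,0.009],"delta_rot":[0,0,0],"fingers":1},{"dp":[-0.0667,0.0239,0.009],"delta_rot":[0,0,0],"fingers":1},{"dp":[-0.0667,0.0239,0.009],"delta_rot":[0,0,0],"fingers":1},{"dp":[-0.0667,0.0239,0.009],"delta_rot":[0,0,0],"fingers":1},{"dp":[-0.0667,0.0239,0.009],"delta_rot":[0,0,0],"fingers":1},{"dp":[-0.0667,0.0239,0.009],"delta_rot":[0,0,0],"fingers":1},{"dp":[-0.0667,0.0239,0.009],"delta_rot":[0,0,0],"fingers":1},{"dp":[-0.0667,0.0239,0.009],"delta_rot":[0,0,0],"fingers":1},{"dp":[-0.0667,0.0239,0.009],"delta_rot":[0,0,0],"fingers":1},{"dp":[-0.0667,0.0239,0.009],"delta_rot":[0,0,0],"fingers":1},{"dp":[-0.0667,0.0239,0.009],"delta_rot":[0,0,0],"fingers":1}]'
```

```text
t: 0.85
tcp_pos: [0.2327, 0.5797, 0.3033]
tool_rot: [0.676, 0.737, -0.001, 0.0]
force: [0.4, -0.1, 0.1]
finger_gap: 1.001
gripper_force: 0.0
t: 1.77
tcp_pos: [0.3976, 0.2252, 0.2541]
tool_rot: [0.674, 0.739, -0.0, -0.0]
force: [0.7, 1.0, -0.1]
finger_gap: 0.994
gripper_force: 0.0
```

```bash
python3 -m crank '[{"dp":[-0.0667,0.0239,0.009],"delta_rot":[0,0,0],"fingers":1},{"dp":[-0.0667,0.0239,0.009],"delta_rot":[0,0,0],"fingers":1},{"dp":[-0.0667,0.0239,0.009],"delta_rot":[0,0,0],"fingers":1},{"dp":[-0.0667,0.0239,0.009],"delta_rot":[0,0,0],"fingers":1},{"dp":[-0.0667,0.0239,0.009],"delta_rot":[0,0,0],"fingers":1},{"dp":[-0.0667,0.0239,0.009],"delta_rot":[0,0,0],"fingers":1},{"dp":[-0.0667,0.0239,0.009],"delta_rot":[0,0,0],"fingers":1},{"dp":[-0.0667,0.0239,0.009],"delta_rot":[0,0,0],"fingers":1},{"dp":[-0.0667,0.0239,0.009],"delta_rot":[0,0,0],"fingers":1},{"dp":[-0.0667,0.0239,0.009],"delta_rot":[0,0,0],"fingers":1},{"dp":[-0.0667,0.0239,0.009],"delta_rot":[0,0,0],"fingers":1},{"dp":[0,0,0],"delta_rot":[0,0,0],"fingers":1}]'
python3 - <<'E'
from h import *
p,d=manip.snapshot("scene");cv2.imwrite("pics/s1.png",cv2.resize(p[100:300,80:330,::-1],None,fx=3,fy=3,interpolation=2));np.save('s1.npy',d)
s=manip.sense();print(s['tcp_pos'],R.from_quat(s['tool_rot']).as_matrix().round(4))
E
```

```text
t: 2.77
tcp_pos: [0.5655, -0.133, 0.2043]
tool_rot: [0.676, 0.737, 0.0, 0.003]
force: [-0.2, -0.5, -0.4]
finger_gap: 0.997
gripper_force: 0.0
[ 0.56344296 -0.12992172  0.20419031] [[-0.0877  0.9961  0.0015]
 [ 0.9961  0.0877 -0.001 ]
 [-0.0011  0.0014 -1.    ]]
```

View pics/s1.png

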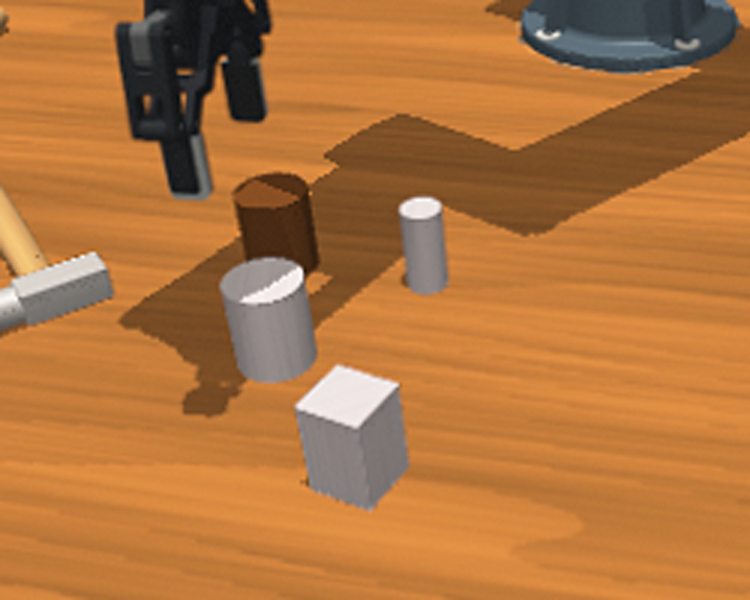

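The near fingertip ends at crop (190,195), which is full image (143,165), and both fingers clear the bar top. I'll read the open tip height from depth.

Run:
```python
from h import *
d=np.load('s1.npy');c=manip.camera_model('scene');o=c['origin'];f=R.from_quat(c['attitude']).apply([0,0,-1])
for u,v in [(140,150),(140,158),(142,162),(143,164),(145,163),(148,162),(149,158)]:
    r=cast([[u,v]],0.,"scene")[0]-o;print(u,v,(o+r*d[v,u]/(r@f)).round(4))
s=manip.sense();print(s['tcp_pos'])
```

```text
140 150 [ 0.6188 -0.1262  0.1761]
140 158 [ 0.6193 -0.129   0.1621]
142 162 [ 0.6204 -0.1264  0.1558]
143 164 [ 0.6185 -0.1266  0.1511]
145 163 [ 0.6211 -0.1211  0.1548]
148 162 [ 0.6144 -0.1195  0.153 ]
149 158 [ 0.6144 -0.1162  0.1605]
[ 0.56344296 -0.12992172  0.20419031]
```

```bash
python3 -m crank '[{"dp":[0.0056,-0.002,0.036],"delta_rot":[0,0,0],"fingers":1},{"dp":[0,0,0.036],"delta_rot":[0,0,0],"fingers":1},{"dp":[0,0,0.036],"delta_rot":[0,0,0],"fingers":1},{"dp":[0,0,0.036],"delta_rot":[0,0,0],"fingers":1},{"dp":[0,0,0.036],"delta_rot":[0,0,0],"fingers":1},{"dp":[0,0,0],"delta_rot":[0,0,0],"fingers":1},{"dp":[0,0,0],"delta_rot":[0,0,0],"fingers":1}]' 20
python3 -m crank '[{"dp":[0,0,0],"delta_rot":[0,0,0],"fingers":0.3},{"dp":[0,0,0],"delta_rot":[0,0,0],"fingers":0.3},{"dp":[0,0,0],"delta_rot":[0,0,0],"fingers":0.2},{"dp":[0,0,0],"delta_rot":[0,0,0],"fingers":0.1},{"dp":[0,0,0],"delta_rot":[0,0,0],"fingers":-1},{"dp":[0,0,0],"delta_rot":[0,0,0],"fingers":-1},{"dp":[0,0,0],"delta_rot":[0,0,0],"fingers":-1},{"dp":[0,0,0],"delta_rot":[0,0,0],"fingers":-1}]' 20
python3 - <<'E'
from h import *
p,d=manip.snapshot("scene");cv2.imwrite("pics/s2.png",cv2.resize(p[100:300,80:330,::-1],None,fx=3,fy=3,interpolation=2))
s=manip.sense();print(s['tcp_pos'],R.from_quat(s['tool_rot']).as_matrix().round(4),s['finger_gap'])
E
```

```text
t: 3.4
tcp_pos: [0.5596, -0.1224, 0.1142]
tool_rot: [0.674, 0.739, -0.001, -0.002]
force: [0.4, 0.6, 0.1]
finger_gap: 0.999
gripper_force: 0.0
t: 4.07
tcp_pos: [0.5615, -0.1239, 0.1163]
tool_rot: [0.674, 0.739, 0.001, 0.001]
force: [-0.2, 0.8, 6.2]
finger_gap: 0.576
gripper_force: 20.5
[ 0.56147761 -0.12390632  0.11628248] [[-9.170e-02  9.958e-01  2.300e-03]
 [ 9.958e-01  9.170e-02 -7.000e-04]
 [-9.000e-04  2.200e-03 -1.000e+00]] 0.575130450405479
```

View pics/s2.png

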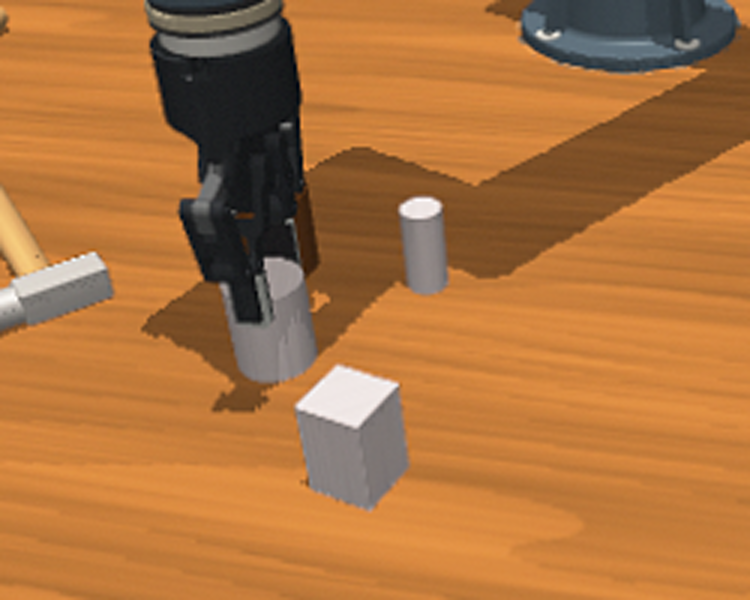

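The fingers hold the bar near its top, with the tip at about crop (255,322). I'll check the tip height against the 40 mm arms.

Run:
```python
from h import *
p,d=manip.snapshot("scene");c=manip.camera_model('scene');o=c['origin'];f=R.from_quat(c['attitude']).apply([0,0,-1])
for u in (158,160,162,164,166,168):
  for v in range(202,211,2):
    r=cast([[u,v]],0.,"scene")[0]-o;print(u,v,p[v,u],(o+r*d[v,u]/(r@f)).round(4))
```

```text
158 202 [31 34 34] [ 0.6013 -0.1247  0.0663]
158 204 [58 58 57] [ 0.6015 -0.1254  0.0621]
158 206 [88 87 86] [ 0.6005 -0.1269  0.0569]
158 208 [126 118 117] [ 0.5858 -0.1366  0.041 ]
158 210 [121 114 115] [ 0.5836 -0.1388  0.0347]
160 202 [29 30 30] [ 0.5989 -0.1223  0.0649]
160 204 [26 28 30] [ 0.5984 -0.1234  0.0602]
160 206 [20 21 23] [ 0.6017 -0.1223  0.0584]
160 208 [122 122 118] [ 0.5947 -0.1273  0.0485]
160 210 [129 121 119] [ 0.5879 -0.1322  0.0386]
162 202 [27 30 32] [ 0.5987 -0.1186  0.0652]
162 204 [36 36 37] [ 0.5954 -0.1213  0.0584]
162 206 [22 24 26] [ 0.6009 -0.1189  0.0582]
162 208 [122 122 118] [ 0.5944 -0.1236  0.0487]
162 210 [130 122 121] [ 0.5878 -0.1283  0.039 ]
164 202 [32 33 36] [ 0.6001 -0.114   0.0667]
164 204 [32 34 35] [ 0.5992 -0.1153  0.0617]
164 206 [24 25 27] [ 0.6004 -0.1153  0.0583]
164 208 [106 106 102] [ 0.5937 -0.1201  0.0487]
164 210 [138 130 129] [ 0.5866 -0.125   0.0386]
166 202 [17 19 21] [ 0.5943 -0.1134  0.0628]
166 204 [16 17 18] [ 0.595  -0.1138  0.059 ]
166 206 [16 16 19] [ 0.5988 -0.1124  0.0575]
166 208 [103 102  98] [ 0.5926 -0.1168  0.0483]
166 210 [140 132 130] [ 0.5875 -0.1205  0.0398]
168 202 [116 117 112] [ 0.5923 -0.1108  0.0617]
168 204 [117 118 113] [ 0.5927 -0.1113  0.0577]
168 206 [115 116 112] [ 0.5925 -0.1122  0.0531]
168 208 [117 116 112] [ 0.5926 -0.1129  0.0488]
168 210 [140 132 131] [ 0.5848 -0.1181  0.0382]
```

```bash
python3 -m crank '[{"dp":[0.015,0.003,0],"delta_rot":[0,0,0],"fingers":-1},{"dp":[0.03,0.006,0],"delta_rot":[0,0,0],"fingers":-1},{"dp":[0.045,0.01,0],"delta_rot":[0,0,0],"fingers":-1},{"dp":[0.055,0.011,0],"delta_rot":[0,0,0],"fingers":-1},{"dp":[0.055,0.011,0],"delta_rot":[0,0,0],"fingers":-1},{"dp":[0.055,0.011,0],"delta_rot":[0,0,0],"fingers":-1},{"dp":[0.055,0.011,0],"delta_rot":[0,0,0],"fingers":-1},{"dp":[0.055,0.011,0],"delta_rot":[0,0,0],"fingers":-1},{"dp":[0.055,0.011,0],"delta_rot":[0,0,0],"fingers":-1},{"dp":[0.055,0.011,0],"delta_rot":[0,0,0],"fingers":-1},{"dp":[0.045,0.01,0],"delta_rot":[0,0,0],"fingers":-1},{"dp":[0,0,0],"delta_rot":[0,0,0],"fingers":-1}]' 20
python3 -m crank '[{"dp":[0.015,0.002,0],"delta_rot":[0,0,0],"fingers":-1},{"dp":[0,0,0],"delta_rot":[0,0,0],"fingers":-1},{"dp":[0,0,0],"delta_rot":[0,0,0],"fingers":-1}]' 20
python3 - <<'E'
from h import *
p,d=manip.snapshot("scene");cv2.imwrite("pics/s3.png",cv2.resize(p[140:310,260:460,::-1],None,fx=3,fy=3,interpolation=2))
s=manip.sense();print(s['tcp_pos'],s['force'],s['finger_gap'],s['gripper_force'])
v,u=np.mgrid[140:330,250:480]
E
```

```text
t: 5.17
tcp_pos: [0.5905, 0.1442, 0.1157]
tool_rot: [0.672, 0.74, 0.002, 0.001]
force: [-0.3, 2.0, 6.1]
finger_gap: 0.57
gripper_force: 21.3
t: 5.42
tcp_pos: [0.5906, 0.1473, 0.1155]
tool_rot: [0.674, 0.739, 0.001, 0.001]
force: [0.9, 0.2, 4.9]
finger_gap: 0.572
gripper_force: 21.3
[0.59065189 0.14701119 0.11558412] [-0.16145239  0.5640035   4.32541174] 0.5751153378454649 21.342139542102814
```

View pics/s3.png

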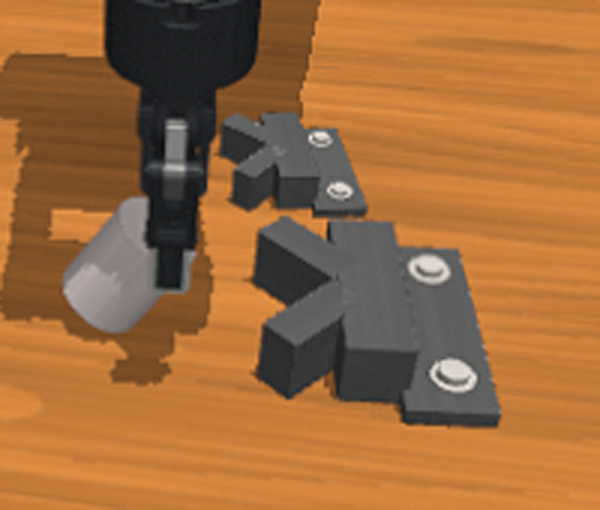

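The bar tipped back about 35° in the grip, with its bottom trailing and its lower end at crop (100,310). I'll measure the tilt before mending it.

```bash
cat > tilt.py <<'E'
from h import *
from scipy.optimize import least_squares
from scipy.ndimage import binary_erosion
def tilt(up0=(0,.5,.8)):
    p,d=manip.snapshot("scene");c=manip.camera_model('scene');o=c['origin'];f=R.from_quat(c['attitude']).apply([0,0,-1])
    h=cv2.cvtColor(p,cv2.COLOR_RGB2HSV);m=(h[...,1]<45)&(h[...,2]>75)&(d>0)
    v,u=np.nonzero(m);r=cast(np.c_[u,v],0.,"scene")-o;P=o+r*(d[v,u]/(r@f))[:,None]
    t=manip.sense()['tcp_pos'];k=(np.hypot(*(P[:,:2]-t[:2]).T)<.08)&(P[:,2]>.003)&(P[:,2]<.075)
    k&=~((P[:,0]>t[0]+.028)|(P[:,1]>t[1]+.025));P=P[k]
    def res(x):
        a=np.array([x[0],x[1],1]);a/=np.linalg.norm(a);w=P-[x[2],x[3],.03]
        return np.linalg.norm(np.cross(w,a),axis=1)-.025
    s=least_squares(res,[up0[0],up0[1],t[0],t[1]-.02],loss='soft_l1',f_scale=.002)
    a=np.array([s.x[0],s.x[1],1]);a/=np.linalg.norm(a);b=np.array([s.x[2],s.x[3],.03])
    e=np.percentile((P-b)@a,[1,99]);print(len(P),'axis',a.round(3),'deg',np.degrees(np.arccos(a[2])).round(1),'pt',b.round(4),'ends',(b+a*e[0]).round(4),(b+a*e[1]).round(4),'rms',np.sqrt(np.mean(s.fun**2)))
    print('tcp',t)
if __name__=="__main__":tilt()
E
python3 tilt.py
```

```text
806 axis [0.    0.596 0.803] deg 36.6 pt [0.5934 0.12   0.03  ] ends [0.5934 0.1086 0.0147] [0.5934 0.1431 0.0612] rms 0.0022082730404638326
tcp [0.59065825 0.14686656 0.11557025]
```

```bash
python3 -m crank '[{"dp":[0,0,-0.007],"delta_rot":[0,0,0],"fingers":-1},{"dp":[0,0,-0.007],"delta_rot":[0,0,0],"fingers":-1},{"dp":[-0.0132,0,0.0007],"delta_rot":[0,0.017,0],"fingers":-1},{"dp":[-0.0132,0,0.0007],"delta_rot":[0,0.017,0],"fingers":-1},{"dp":[-0.0132,0,0.0007],"delta_rot":[0,0.017,0],"fingers":-1},{"dp":[0,0,0],"delta_rot":[0,0,0],"fingers":-1}]' 30
python3 - <<'E'
from tilt import *
tilt((0,.3)); print(R.from_quat(manip.sense()['tool_rot']).as_matrix().round(3))
p,d=manip.snapshot("scene");cv2.imwrite("pics/s4.png",cv2.resize(p[140:310,260:460,::-1],None,fx=3,fy=3,interpolation=2))
E
```

```text
t: 6.02
tcp_pos: [0.5914, 0.1243, 0.117]
tool_rot: [0.667, 0.727, 0.107, -0.119]
force: [-0.4, -1.6, -4.1]
finger_gap: 0.572
gripper_force: 32.2
662 axis [-0.003  0.221  0.975] deg 12.8 pt [0.5912 0.1255 0.03  ] ends [0.5912 0.1206 0.0086] [0.5911 0.1335 0.0652] rms 0.0015007838158431369
tcp [0.59111312 0.12538987 0.1173087 ]
[[-0.082  0.996 -0.031]
 [ 0.946  0.087  0.312]
 [ 0.313 -0.004 -0.95 ]]
```

View pics/s4.png

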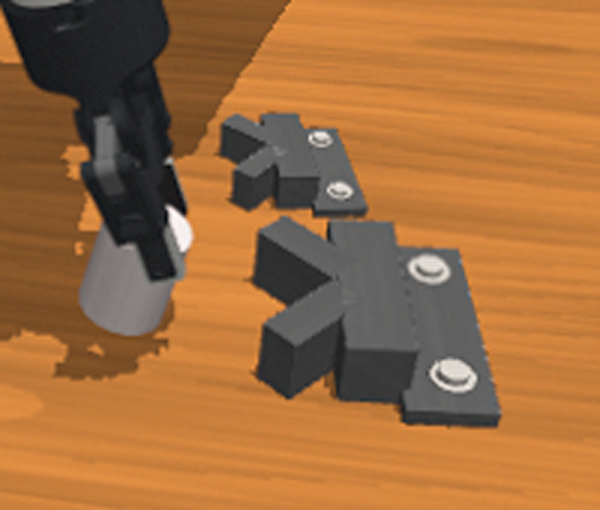

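The bar is now close to upright, with its base at crop (130,310). I'll finish the turn and measure again.

```bash
python3 -m crank '[{"dp":[-0.0132,0,0.0007],"delta_rot":[0,0.017,0],"fingers":-1},{"dp":[-0.0132,0,0.0007],"delta_rot":[0,0.017,0],"fingers":-1},{"dp":[0,0,0],"delta_rot":[0,0,0],"fingers":-1},{"dp":[0,0,0],"delta_rot":[0,0,0],"fingers":-1}]' 30
python3 - <<'E'
from tilt import *
tilt((0,.1)); print(R.from_quat(manip.sense()['tool_rot']).as_matrix().round(3))
E
```

```text
t: 6.45
tcp_pos: [0.5924, 0.116, 0.1125]
tool_rot: [0.651, 0.713, 0.176, -0.194]
force: [-0.9, 0.7, -3.5]
finger_gap: 0.569
gripper_force: 32.2
416 axis [0.047 0.071 0.996] deg 4.9 pt [0.5907 0.1356 0.03  ] ends [0.5895 0.1339 0.006 ] [0.5923 0.138  0.0638] rms 0.0011922472527111944
tcp [0.59223759 0.11686811 0.11301519]
[[-0.079  0.996 -0.049]
 [ 0.859  0.093  0.504]
 [ 0.506 -0.002 -0.862]]
```

```bash
python3 -m crank '[{"dp":[-0.0018,0,0.003],"delta_rot":[0,0,0],"fingers":-1},{"dp":[-0.0018,0,0.003],"delta_rot":[0,0,0],"fingers":-1},{"dp":[0,0,0],"delta_rot":[0,0,0],"fingers":-1},{"dp":[0,0,0],"delta_rot":[0,0,0],"fingers":-1}]' 20
python3 -m crank '[{"dp":[0,0,0],"delta_rot":[0,0,0],"fingers":0.3},{"dp":[0,0,0],"delta_rot":[0,0,0],"fingers":0.5},{"dp":[0,0,0],"delta_rot":[0,0,0],"fingers":1},{"dp":[0,0,0],"delta_rot":[0,0,0],"fingers":1},{"dp":[0,0,0],"delta_rot":[0,0,0],"fingers":1},{"dp":[0,0,0],"delta_rot":[0,0,0],"fingers":1}]' 20
python3 - <<'E'
from tilt import *
tilt((0,0)); print(manip.sense()['force'])
p,d=manip.snapshot("scene");cv2.imwrite("pics/s5.png",cv2.resize(p[140:310,230:460,::-1],None,fx=3,fy=3,interpolation=2))
E
```

```text
t: 6.83
tcp_pos: [0.5926, 0.117, 0.11]
tool_rot: [0.65, 0.713, 0.177, -0.195]
force: [-0.4, 1.5, -4.7]
finger_gap: 0.567
gripper_force: 32.2
t: 7.33
tcp_pos: [0.593, 0.1161, 0.11]
tool_rot: [0.65, 0.713, 0.178, -0.195]
force: [-0.2, -0.1, 0.2]
finger_gap: 0.998
gripper_force: 0.0
337 axis [0.148 0.207 0.967] deg 14.7 pt [0.5924 0.138  0.03  ] ends [0.5886 0.1328 0.0054] [0.5966 0.1439 0.0575] rms 0.0034249978854707062
tcp [0.59292358 0.11606039 0.10993568]
[-0.17531524  0.72639379 -0.28376674]
```

View pics/s5.png

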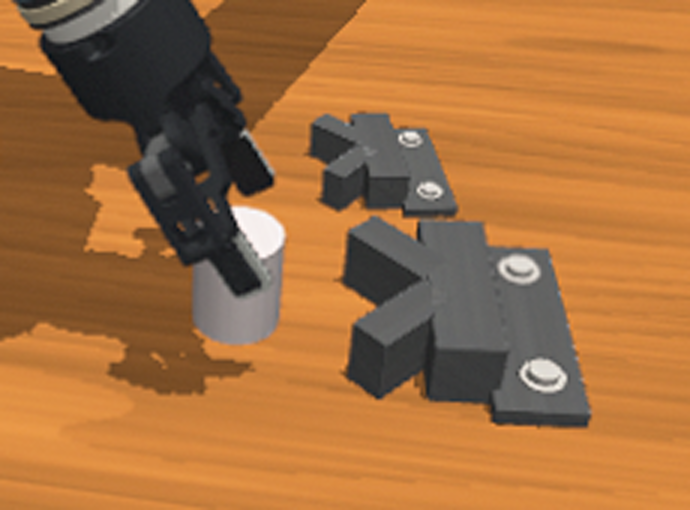

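The bar now stands upright and free, with its base at crop (237,340), about 65 mm short of the V. I'll back off along the tool, straighten, and locate it from above.

```bash
python3 -m crank '[{"dp":[0,0,-0.06],"delta_rot":[0,0,0],"fingers":1},{"dp":[0,0,-0.06],"delta_rot":[0,0,0],"fingers":1},{"dp":[0,0,-0.04],"delta_rot":[0,0,0],"fingers":1},{"dp":[0,0,0],"delta_rot":[0,-0.017,0],"fingers":-0.3},{"dp":[0,0,0],"delta_rot":[0,-0.017,0],"fingers":-0.3},{"dp":[0,0,0],"delta_rot":[0,-0.017,0],"fingers":-0.3},{"dp":[0,0,0],"delta_rot":[0,-0.017,0],"fingers":-0.3},{"dp":[0,0,0],"delta_rot":[0,-0.017,0],"fingers":-0.3},{"dp":[-0.05,0,0],"delta_rot":[0,0,0],"fingers":-0.3},{"dp":[-0.05,0,0],"delta_rot":[0,0,0],"fingers":-0.3},{"dp":[0,0,0],"delta_rot":[0,0,0],"fingers":-0.3}]' 20
cat > top.py <<'E'
from h import *
def top():
    p,d=manip.snapshot("top");hsv=cv2.cvtColor(p,cv2.COLOR_RGB2HSV)
    m=((hsv[...,1]<60)&(hsv[...,2]>110)).astype('uint8');m[:60]=0
    for c in cv2.findContours(m,0,2)[0]:
        if cv2.contourArea(c)>60:
            q=cast(c[:,0],.06);(o,r)=cv2.minEnclosingCircle(q[:,:2].astype('float32'))
            print(cv2.boundingRect(c),np.round(o,4),round(r,4))
    s=manip.sense();print(s['tcp_pos'],s['finger_gap'],s['force'].round(2),R.from_quat(s['tool_rot']).as_matrix().round(3))
    return p
if __name__=="__main__":cv2.imwrite('pics/t2.png',top()[120:290,100:380,::-1])
E
python3 top.py
```

```text
t: 8.35
tcp_pos: [0.6021, 0.0232, 0.1789]
tool_rot: [0.674, 0.738, -0.0, 0.001]
force: [0.5, -0.1, -0.6]
finger_gap: 0.351
gripper_force: 0.0
(198, 253, 24, 45) [0.4295 0.2222] 0.0447
(221, 252, 13, 20) [0.4558 0.1865] 0.0204
(174, 218, 15, 14) [0.5318 0.2825] 0.0151
(349, 214, 14, 34) [ 0.5155 -0.071 ] 0.0339
(446, 201, 34, 36) [ 0.5379 -0.2887] 0.0424
(241, 184, 25, 52) [0.5607 0.1337] 0.0531
(171, 176, 14, 15) [0.6172 0.2908] 0.0151
(285, 129, 62, 35) [0.6901 0.0047] 0.0656
[0.60155765 0.02439484 0.17876476] 0.3475335157285378 [-0.53  0.38 -0.23] [[-0.089  0.996  0.001]
 [ 0.996  0.089 -0.   ]
 [-0.     0.    -1.   ]]
```

View pics/t2.png

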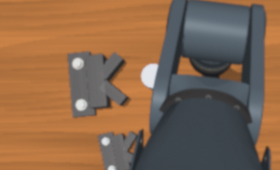

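The arm half hides the bar in the top view; the visible disc has its left edge at crop (141,75). I'll use depth from the scene camera.

```bash
cat > bar.py <<'E'
from h import *
def bar(g):
    p,d=manip.snapshot("scene");c=manip.camera_model('scene');o=c['origin'];f=R.from_quat(c['attitude']).apply([0,0,-1])
    h=cv2.cvtColor(p,cv2.COLOR_RGB2HSV);m=(h[...,1]<45)&(h[...,2]>90)&(d>0)
    v,u=np.nonzero(m);r=cast(np.c_[u,v],0.,"scene")-o;P=o+r*(d[v,u]/(r@f))[:,None]
    k=np.hypot(*(P[:,:2]-g).T)<.035
    z=P[:,2];t=P[k&(abs(z-.06)<.004)]
    q=cast(np.c_[u,v][k&(abs(z-.06)<.004)],.06,"scene");e,r=cv2.minEnclosingCircle(q[:,:2].astype('float32'))
    print('top',len(t),t.mean(0).round(4),np.round(e,4),round(r,4),'z spread',t[:,2].std().round(4))
    s=manip.sense();print(s['tcp_pos'],s['force'].round(2),s['finger_gap'])
    V=np.array([.5863,.198]);X=np.array([-.0915,.9958]);Y=np.array([.9958,.0915])
    for n,w in(('bar',np.array(e)-V),('tcp',s['tcp_pos'][:2]-V)):print(n,'in V tool axes mm',(w@X*1000).round(1),(w@Y*1000).round(1))
if __name__=="__main__":
    import sys;bar([float(sys.argv[1]),float(sys.argv[2])])
E
python3 bar.py .591 .137
```

```text
top 469 [0.5937 0.1361 0.0595] [0.594  0.1348] 0.0271 z spread 0.0009
[0.60113496 0.02523077 0.17863834] [-0.08  0.72 -0.58] 0.3480956973330689
bar in V tool axes mm -63.6 1.9
tcp in V tool axes mm -173.4 -1.0
```

```bash
python3 -m crank '[{"dp":[0,0.003,0.035],"delta_rot":[0,0,0],"fingers":-0.3},{"dp":[0,0,0.035],"delta_rot":[0,0,0],"fingers":-0.3},{"dp":[0,0,0.035],"delta_rot":[0,0,0],"fingers":-0.3},{"dp":[0,0,0.035],"delta_rot":[0,0,0],"fingers":-0.3},{"dp":[0,0,0.033],"delta_rot":[0,0,0],"fingers":-0.3},{"dp":[0.04,0,0],"delta_rot":[0,0,0],"fingers":-0.3},{"dp":[0.05,0,0],"delta_rot":[0,0,0],"fingers":-0.3},{"dp":[0.03,0,0],"delta_rot":[0,0,0],"fingers":-0.3},{"dp":[0,0,0],"delta_rot":[0,0,0],"fingers":-0.3},{"dp":[0,0,0],"delta_rot":[0,0,0],"fingers":-0.3}]' 40
python3 bar.py .593 .136
python3 -m crank '[{"dp":[0.01,0,0],"delta_rot":[0,0,0],"fingers":-0.3},{"dp":[0.01,0,0],"delta_rot":[0,0,0],"fingers":-0.3},{"dp":[0.01,0,0],"delta_rot":[0,0,0],"fingers":-0.3},{"dp":[0.01,0,0],"delta_rot":[0,0,0],"fingers":-0.3},{"dp":[0.01,0,0],"delta_rot":[0,0,0],"fingers":-0.3},{"dp":[0.01,0,0],"delta_rot":[0,0,0],"fingers":-0.3},{"dp":[0.01,0,0],"delta_rot":[0,0,0],"fingers":-0.3},{"dp":[0,0,0],"delta_rot":[0,0,0],"fingers":-0.3}]'
python3 bar.py .59 .16
python3 - <<'E'
from h import *
p,d=manip.snapshot("scene");cv2.imwrite("pics/s6.png",cv2.resize(p[140:310,230:460,::-1],None,fx=3,fy=3,interpolation=2))
E
```

```text
t: 9.28
tcp_pos: [0.5967, 0.0869, 0.092]
tool_rot: [0.673, 0.74, -0.0, -0.0]
force: [0.4, -0.4, -0.6]
finger_gap: 0.347
gripper_force: 0.0
top 473 [0.5936 0.1362 0.0594] [0.5938 0.1362] 0.0268 z spread 0.0009
[0.59706657 0.08599927 0.0921684 ] [0.29 0.05 0.54] 0.34856350104165973
bar in V tool axes mm -62.3 1.8
tcp in V tool axes mm -112.5 0.5
t: 10.0
tcp_pos: [0.594, 0.1216, 0.0922]
tool_rot: [0.674, 0.739, 0.0, 0.0]
force: [-0.7, -0.4, -0.6]
finger_gap: 0.349
gripper_force: 0.0
top 434 [0.5954 0.1553 0.0595] [0.5956 0.1542] 0.0267 z spread 0.0009
[0.59398347 0.12140477 0.09219487] [-0.69  0.45  1.13] 0.3530587892835096
bar in V tool axes mm -44.4 5.3
tcp in V tool axes mm -77.0 0.6
```

View pics/s6.png

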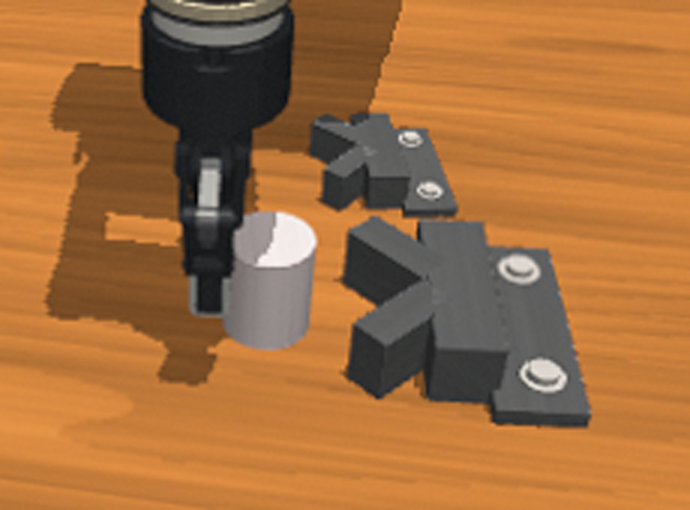

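The bar moves upright, with its base at crop (265,345), but drifts a few mm sideways. I'll widen the finger cradle to 40 mm and go on.

```bash
python3 -m crank '[{"dp":[-0.02,0.002,0],"delta_rot":[0,0,0],"fingers":-0.06},{"dp":[0,0,0],"delta_rot":[0,0,0],"fingers":-0.06},{"dp":[0,0,0],"delta_rot":[0,0,0],"fingers":-0.06},{"dp":[0.01,0,0],"delta_rot":[0,0,0],"fingers":-0.06},{"dp":[0.01,0,0],"delta_rot":[0,0,0],"fingers":-0.06},{"dp":[0.01,0,0],"delta_rot":[0,0,0],"fingers":-0.06},{"dp":[0.01,0,0],"delta_rot":[0,0,0],"fingers":-0.06},{"dp":[0.01,0,0],"delta_rot":[0,0,0],"fingers":-0.06},{"dp":[0.01,0,0],"delta_rot":[0,0,0],"fingers":-0.06},{"dp":[0.01,0,0],"delta_rot":[0,0,0],"fingers":-0.06},{"dp":[0.01,0,0],"delta_rot":[0,0,0],"fingers":-0.06},{"dp":[0,0,0],"delta_rot":[0,0,0],"fingers":-0.06}]'
python3 bar.py .59 .175
```

```text
t: 11.1
tcp_pos: [0.592, 0.1518, 0.0922]
tool_rot: [0.674, 0.739, 0.0, -0.0]
force: [-0.7, -0.3, -0.5]
finger_gap: 0.471
gripper_force: 0.0
top 370 [0.5941 0.1836 0.0594] [0.5951 0.1803] 0.0271 z spread 0.001
[0.5920576  0.15144622 0.09215933] [ 0.28 -0.75 -0.57] 0.4708617757608719
bar in V tool axes mm -18.4 7.1
tcp in V tool axes mm -46.9 1.5
```

```bash
python3 -m crank '[{"dp":[0.006,0,0],"delta_rot":[0,0,0],"fingers":-0.06},{"dp":[0.006,0,0],"delta_rot":[0,0,0],"fingers":-0.06},{"dp":[0.006,0,0],"delta_rot":[0,0,0],"fingers":-0.06},{"dp":[0.006,0,0],"delta_rot":[0,0,0],"fingers":-0.06},{"dp":[0,0,0],"delta_rot":[0,0,0],"fingers":-0.06}]'
python3 bar.py .59 .188
python3 -m crank '[{"dp":[0.003,0,0],"delta_rot":[0,0,0],"fingers":-0.06},{"dp":[0.003,0,0],"delta_rot":[0,0,0],"fingers":-0.06},{"dp":[0,0,0],"delta_rot":[0,0,0],"fingers":-0.06}]'
python3 bar.py .59 .192
```

```text
t: 11.57
tcp_pos: [0.591, 0.163, 0.0922]
tool_rot: [0.674, 0.739, 0.0, -0.0]
force: [-0.1, -0.3, -0.1]
finger_gap: 0.467
gripper_force: 0.6
top 358 [0.5933 0.1951 0.0593] [0.5937 0.1903] 0.0269 z spread 0.0009
[0.59104402 0.16293991 0.09216028] [-0.19  0.09 -0.02] 0.47225570991970106
bar in V tool axes mm -8.4 6.7
tcp in V tool axes mm -35.3 1.5
t: 11.87
tcp_pos: [0.5908, 0.1656, 0.0922]
tool_rot: [0.674, 0.739, 0.0, 0.0]
force: [0.5, -0.5, 0.1]
finger_gap: 0.472
gripper_force: 0.8
top 347 [0.593  0.198  0.0594] [0.5939 0.1948] 0.0267 z spread 0.0009
[0.5908194  0.16553811 0.0921732 ] [-0.24 -0.44  0.68] 0.4690022883025722
bar in V tool axes mm -3.9 7.3
tcp in V tool axes mm -32.7 1.5
```

```bash
python3 -m crank '[{"dp":[0.003,0,0],"delta_rot":[0,0,0],"fingers":-0.06},{"dp":[0.003,0,0],"delta_rot":[0,0,0],"fingers":-0.06},{"dp":[0,0,0],"delta_rot":[0,0,0],"fingers":-0.06}]'
python3 bar.py .59 .196
python3 -m crank '[{"dp":[0.003,0,0],"delta_rot":[0,0,0],"fingers":-0.06},{"dp":[0,0,0],"delta_rot":[0,0,0],"fingers":-0.06}]'
python3 bar.py .59 .197
```

```text
t: 12.17
tcp_pos: [0.5905, 0.1686, 0.0922]
tool_rot: [0.674, 0.739, 0.0, 0.0]
force: [-0.1, -1.1, 0.2]
finger_gap: 0.471
gripper_force: 0.9
top 349 [0.5929 0.201  0.0593] [0.5929 0.1943] 0.0272 z spread 0.0009
[0.59051649 0.16860738 0.09216227] [-0.2  -0.78 -0.12] 0.46776848914173247
bar in V tool axes mm -4.3 6.2
tcp in V tool axes mm -29.7 1.5
t: 12.38
tcp_pos: [0.5904, 0.1701, 0.0922]
tool_rot: [0.674, 0.739, 0.0, 0.0]
force: [0.6, -1.7, 0.4]
finger_gap: 0.466
gripper_force: 0.9
top 343 [0.5926 0.2025 0.0593] [0.5929 0.1967] 0.0265 z spread 0.0009
[0.5903809  0.17008136 0.09215963] [ 0.45 -2.07 -0.09] 0.47245654776457563
bar in V tool axes mm -1.9 6.4
tcp in V tool axes mm -28.2 1.5
```

```bash
for i in 1; do :; done
python3 -m crank '[{"dp":[0.003,0,0],"delta_rot":[0,0,0],"fingers":-0.06},{"dp":[0,0,0],"delta_rot":[0,0,0],"fingers":-0.06}]'
python3 -m crank '[{"dp":[0.003,0,0],"delta_rot":[0,0,0],"fingers":-0.06},{"dp":[0,0,0],"delta_rot":[0,0,0],"fingers":-0.06}]'
python3 bar.py .59 .198
python3 - <<'E'
from h import *
p,d=manip.snapshot("scene");cv2.imwrite("pics/s7.png",cv2.resize(p[140:310,230:460,::-1],None,fx=3,fy=3,interpolation=2))
E
```

```text
t: 12.6
tcp_pos: [0.5903, 0.1716, 0.0922]
tool_rot: [0.674, 0.739, 0.0, 0.0]
force: [0.1, -1.0, -0.4]
finger_gap: 0.473
gripper_force: 1.0
t: 12.77
tcp_pos: [0.5901, 0.1731, 0.0922]
tool_rot: [0.674, 0.739, 0.0, 0.0]
force: [-0.7, -1.9, 0.1]
finger_gap: 0.471
gripper_force: 1.0
top 345 [0.5922 0.2057 0.0594] [0.5928 0.2012] 0.0268 z spread 0.0009
[0.5900801  0.17311532 0.09216605] [-0.08 -1.89 -0.32] 0.470982522797447
bar in V tool axes mm 2.6 6.8
tcp in V tool axes mm -25.1 1.5
```

View pics/s7.png

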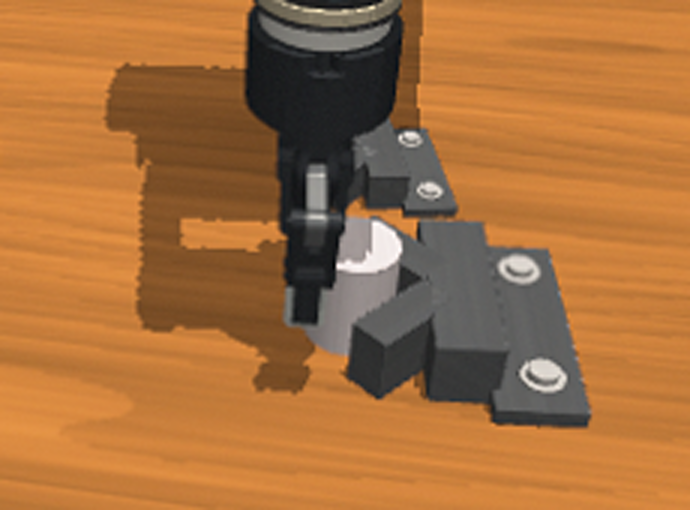

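The bar is inside the V, with its top at crop (365,245), but the push force is still just friction. I'll keep going in small steps.

```bash
python3 -m crank '[{"dp":[0.002,0,0],"delta_rot":[0,0,0],"fingers":-0.06},{"dp":[0,0,0],"delta_rot":[0,0,0],"fingers":-0.06}]'|grep -E 'tcp|^force'
python3 -m crank '[{"dp":[0.002,0,0],"delta_rot":[0,0,0],"fingers":-0.06},{"dp":[0,0,0],"delta_rot":[0,0,0],"fingers":-0.06}]'|grep -E 'tcp|^force'
python3 -m crank '[{"dp":[0.002,0,0],"delta_rot":[0,0,0],"fingers":-0.06},{"dp":[0,0,0],"delta_rot":[0,0,0],"fingers":-0.06}]'|grep -E 'tcp|^force'
```

```text
tcp_pos: [0.59, 0.174, 0.0922]
force: [0.5, -0.9, 0.3]
tcp_pos: [0.5902, 0.1747, 0.0922]
force: [0.8, -3.4, -0.5]
tcp_pos: [0.5906, 0.1754, 0.0923]
force: [1.5, -4.1, -1.0]
```

```bash
python3 -m crank '[{"dp":[0.002,0,0],"delta_rot":[0,0,0],"fingers":-0.06},{"dp":[0,0,0],"delta_rot":[0,0,0],"fingers":-0.06}]'|grep -E 'tcp|^force'
python3 -m crank '[{"dp":[0.002,0,0],"delta_rot":[0,0,0],"fingers":-0.06},{"dp":[0,0,0],"delta_rot":[0,0,0],"fingers":-0.06},{"dp":[0,0,0],"delta_rot":[0,0,0],"fingers":-0.06}]'|grep -E 'tcp|^force'
python3 bar.py .59 .2
```

```text
tcp_pos: [0.591, 0.1762, 0.0924]
force: [2.5, -6.3, -0.7]
tcp_pos: [0.5914, 0.1769, 0.0925]
force: [3.6, -6.7, -1.4]
top 334 [0.5937 0.2094 0.0595] [0.594  0.2036] 0.0266 z spread 0.0009
[0.59140859 0.17689289 0.09244989] [ 3.53 -6.15 -0.72] 0.4695057764804056
bar in V tool axes mm 4.8 8.1
tcp in V tool axes mm -21.5 3.2
```

The reaction points to one face (the -x arm), with the cradle holding the bar off centre. I'll shift sideways to let it centre.

```bash
python3 -m crank '[{"dp":[0,0.004,0],"delta_rot":[0,0,0],"fingers":-0.06},{"dp":[0,0,0],"delta_rot":[0,0,0],"fingers":-0.06}]'|grep -E 'tcp|^force'
python3 -m crank '[{"dp":[0,0.004,0],"delta_rot":[0,0,0],"fingers":-0.06},{"dp":[0,0,0],"delta_rot":[0,0,0],"fingers":-0.06}]'|grep -E 'tcp|^force'
python3 bar.py .592 .203
python3 - <<'E'
from h import *
# V corners in scene camera view, for the bias
p,d=manip.snapshot("scene");c=manip.camera_model('scene');o=c['origin'];f=R.from_quat(c['attitude']).apply([0,0,-1])
v,u=np.mgrid[200:300,330:440];u=u.ravel();v=v.ravel();r=cast(np.c_[u,v],0.,"scene")-o;P=o+r*(d[v,u]/(r@f))[:,None]
k=abs(P[:,2]-.04)<.003;X=np.array([-.0915,.9958]);Y=np.array([.9958,.0915]);w=P[k][:,:2]-[.5863,.198]
x,y=w@X*1e3,w@Y*1e3
print('scene V: y range of back block',np.percentile(y[(x>45)&(x<60)],[1,99]),'x max',np.percentile(x,99.5))
d=np.load('top.npy');c=manip.camera_model('top');o=c['origin'];f=R.from_quat(c['attitude']).apply([0,0,-1])
v,u=np.mgrid[160:245,160:240];u=u.ravel();v=v.ravel();r=cast(np.c_[u,v],0.)-o;P=o+r*(d[v,u]/(r@f))[:,None]
k=abs(P[:,2]-.04)<.006;w=P[k][:,:2]-[.5863,.198];x,y=w@X*1e3,w@Y*1e3
print('top V:',np.percentile(y[(x>45)&(x<60)],[1,99]),np.percentile(x,99.5))
E
```

```text
tcp_pos: [0.5918, 0.1769, 0.0922]
force: [1.2, -6.8, 0.7]
tcp_pos: [0.5922, 0.1769, 0.092]
force: [-2.8, -6.5, 3.3]
top 331 [0.5941 0.2098 0.0593] [0.5941 0.2045] 0.0265 z spread 0.0009
[0.59212382 0.17694304 0.09202307] [-2.17 -7.51  1.97] 0.4667693598590208
bar in V tool axes mm 5.8 8.3
tcp in V tool axes mm -21.5 3.9
scene V: y range of back block [-49.78012238  60.75807554] x max 78.60627950823353
top V: [-52.39773824  57.25109302] 77.68906884389003
```

Both faces now resist: the sideways force changed sign and the axial force is about 7 N, so the bar is home. Backing off and checking.

```bash
python3 -m crank '[{"dp":[0,-0.002,0],"delta_rot":[0,0,0],"fingers":-0.06},{"dp":[0,0,0],"delta_rot":[0,0,0],"fingers":-0.06},{"dp":[-0.01,0,0],"delta_rot":[0,0,0],"fingers":-0.06},{"dp":[-0.03,0,0],"delta_rot":[0,0,0],"fingers":-0.06},{"dp":[-0.05,0,0],"delta_rot":[0,0,0],"fingers":-0.06},{"dp":[0,0,-0.06],"delta_rot":[0,0,0],"fingers":-0.06},{"dp":[0,0,-0.07],"delta_rot":[0,0,0],"fingers":-0.06},{"dp":[-0.07,0,-0.02],"delta_rot":[0,0,0],"fingers":-0.06},{"dp":[-0.07,0,0],"delta_rot":[0,0,0],"fingers":-0.06},{"dp":[-0.07,0,0],"delta_rot":[0,0,0],"fingers":-0.06},{"dp":[-0.07,0,0],"delta_rot":[0,0,0],"fingers":-0.06},{"dp":[0,0,0],"delta_rot":[0,0,0],"fingers":-0.06}]'|grep -E '^t|^force'
python3 bar.py .592 .203
python3 - <<'E'
from top import *
p=top();cv2.imwrite('pics/t3.png',cv2.resize(p[160:245,160:260,::-1],None,fx=6,fy=6,interpolation=2))
E
```

```text
t: 15.27
tcp_pos: [0.6112, -0.0127, 0.1677]
tool_rot: [0.676, 0.737, 0.0, 0.002]
force: [0.6, 0.3, 0.1]
top 495 [0.5934 0.2026 0.0593] [0.5943 0.2009] 0.0273 z spread 0.001
[ 0.61037178 -0.01000268  0.16740601] [ 0.47  1.03 -0.13] 0.47255798685260797
bar in V tool axes mm 2.2 8.2
tcp in V tool axes mm -209.3 4.9
(197, 380, 169, 40) [0.1481 0.0825] 0.1645
(0, 347, 185, 73) [0.2169 0.4648] 0.1928
(198, 252, 42, 46) [0.4329 0.2082] 0.0516
(446, 201, 34, 36) [ 0.539  -0.2878] 0.0425
(376, 193, 15, 52) [ 0.5391 -0.133 ] 0.0526
(279, 186, 18, 41) [0.5658 0.0623] 0.0427
(300, 184, 16, 15) [0.5979 0.0231] 0.0177
(190, 173, 44, 53) [0.5827 0.233 ] 0.0589
(168, 172, 25, 65) [0.5741 0.283 ] 0.0673
(311, 120, 64, 43) [ 0.7013 -0.0515] 0.0669
[ 0.60967303 -0.0080197   0.16714841] 0.4699471079413082 [-0.01 -0.45 -0.4 ] [[-0.088  0.996  0.   ]
 [ 0.996  0.088  0.001]
 [ 0.001  0.    -1.   ]]
```

View pics/t3.png

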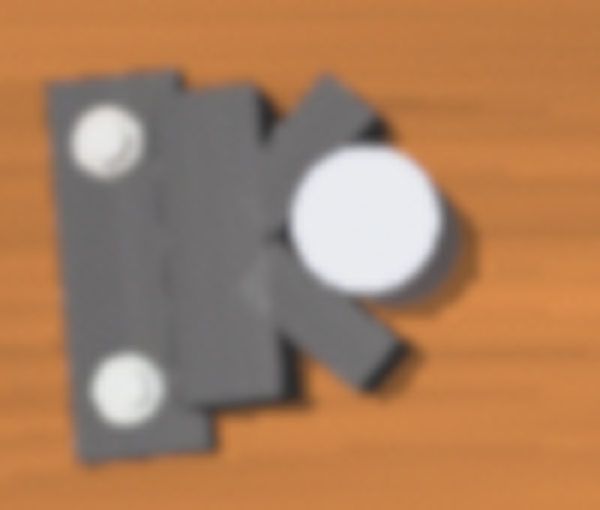

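The bar stands in the V, its top disc centred at crop (366,219), touching or nearly touching both faces. One last number before handing in.

Run:
```python
from h import *
q=cast([[366/6+160-.5,219/6+160-.5]],.06)[0];w=q[:2]-[.5863,.198];print(q,(w@[-.0915,.9958]*1e3),(w@[.9958,.0915]*1e3))
```

```text
[0.58899425 0.20121403 0.06      ] 2.9540107735296237 2.9770198980070117
```

```bash
python3 -c "
from station import manip
print(manip.sign_off())"
```

```text
the job is handed in; nothing more can be done
None
```

The job is handed in (no verdict came back): the thick bar stands upright and released in the large V, pressed home at about 7 N and measured about 4 mm from my estimate of its seat; it tipped about 37° in the first grip and was lifted a few mm to set it upright, and I did not re-measure the thin and square bars afterwards.

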